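# Size a booklet's spine in the taper gauge and file it by size

## Task

Take the booklet that stands alone in the holder, stand it spine down in the wide mouth of the taper gauge and slide it gently along the slot until it wedges between both rails, holding it pressed there for a moment so you can read where its leading edge stops. Then draw it out and stand it in the sorter compartment for that size: the wide one if it stopped before the first long mark, the middle one if between the two long marks, the narrow one if beyond the second. Do not force it, and leave the other booklets, the eraser and the hand stamp where they are.

Things in the scene. Friction and masses are not known exactly. Their poses are not given: they have to be found in the camera images.
- gauge: taper gauge, fixed: dark wooden base 230 x 72 x 8 mm, two upright aluminium rails (10 mm thick, top at 48 mm) in a V on it. Origin: centre of the underside; x runs along the slot's middle line from wide mouth to narrow end, z up. Slot floor 8 mm up. Mouth at x = -25 mm; before it (x = -115 to -30 mm) the base is open. The slot ends at x = 111 mm
- rails: the two rails of the gauge as one piece with their cross-plate at the narrow end; same origin and axes as the gauge
- slot_mouth (a point): middle of the slot's floor at the mouth, axes as the gauge. The slot is 23 mm wide here and narrows evenly by 1 mm every 8 mm, to 6 mm. A booklet wedges where the slot is as wide as it is thick. Rubbing on one rail gives a few N and a push sideways; on both, the push along the slot keeps rising as it is pressed on. About 10 N along the slot wedges it; over 20 N forces it (limit: 40 N in all between booklet and rails)
- mark_first (a point): first long mark across the rails' tops, on the slot's middle line at the rails' top (48 mm up): 76 mm past the mouth, gauge x = 51 mm, slot 13.5 mm wide; fine scale lines every half millimetre of width lie before and after it
- mark_second (a point): second long mark across the rails' tops, on the slot's middle line: 100 mm past the mouth, gauge x = 75 mm, slot 10.5 mm wide
- holder: booklet holder, fixed: wooden foot 112 x 124 x 8 mm with bent-wire loops 54 mm high that make three slots 20 mm wide along its x. Origin: centre of the underside. Slot centres at y = -42 mm (the booklet that stands alone, to be sized) and y = 14 and 41 mm (two booklets that wait close together, to be left alone). Booklets stand on the foot's top, 8 mm up
- single_slot (a point): middle of the floor of the holder's slot in which the booklet to be sized stands alone
- sorter: sorter, fixed: wooden base 132 x 94 x 8 mm with four plywood walls, 4 mm thick, 120 mm long (along x), top at 52 mm, that make three compartments open at the top and both ends. Origin: centre of the underside, z up. Compartments across y: narrow 20 mm wide at y = -30 mm, middle 24 mm wide at y = -4 mm, wide 28 mm at y = 26 mm
- narrow (a point): middle of the floor of the sorter's narrow compartment (8 mm above the desk)
- middle (a point): middle of the floor of the sorter's middle compartment (8 mm above the desk)
- wide (a point): middle of the floor of the sorter's wide compartment (8 mm above the desk)
- booklet_a_center (a point): centre of one of three booklets with grey card covers and a cloth spine strip, 125 mm long (x), 88 mm high (z), standing on its spine, ends alike, 0.09 to 0.15 kg; the point is 44 mm above the spine and below the top edge, 62.5 mm from either end. They look the same, but their thickness (y) differs, 8 to 16 mm; which one stands where changes
- booklet_b_center (a point): centre of one of three booklets with grey card covers and a cloth spine strip, 125 mm long (x), 88 mm high (z), standing on its spine, ends alike, 0.09 to 0.15 kg; the point is 44 mm above the spine and below the top edge, 62.5 mm from either end. They look the same, but their thickness (y) differs, 8 to 16 mm; which one stands where changes
- booklet_c_center (a point): centre of one of three booklets with grey card covers and a cloth spine strip, 125 mm long (x), 88 mm high (z), standing on its spine, ends alike, 0.09 to 0.15 kg; the point is 44 mm above the spine and below the top edge, 62.5 mm from either end. They look the same, but their thickness (y) differs, 8 to 16 mm; which one stands where changes
- eraser: small eraser, 21 x 46 x 12 mm, lying loose near the gauge; leave it alone
- rubber_stamp: hand stamp with a turned handle, 24 x 48 x 69 mm, standing loose; leave it alone

How it is judged:
By the outcome, as a careful person would: the job done as asked, in the order asked, and still so for the second after the job is handed in, with the robot touching nothing.
It also fails if it takes over 72 s, if anything falls off the work surface, if the arm or the gripper's body presses on something with over 40 N, if the wrist force passes 120 N, or if a joint passes its speed limit or range.

## Robot

A 6-joint arm with a two-finger parallel gripper is mounted at the origin on the work surface; the furniture and walls round the work are solid. World frame = base frame: x ahead of the robot, y to its left, z up, the work surface at z = 0. Lengths are in m, angles in degrees, forces in N, time in s.
With the tool pointing down it reaches from about 0.4 to 0.825 m from the base axis. Payload 7 kg.
Tool frame: the origin (TCP) lies at the centre of the arm's flange, where the gripper is bolted on; the fingertips stand 178 mm ahead of it and the grasp point (between the pads) lies 159 mm ahead of it (r.tips_ahead is the z of the fingertips in the tool frame, in m); z points along the fingers, y is the line along which they close (so a half turn about z gives the same grasp; the last joint's range is limited). The gripper opens to 88 mm and grips with 3 to 60 N. Pads are 19 mm wide; open, the fingers measure 130 mm over their backs; the gripper's body (78 mm by 193 mm) begins 47 mm behind the grasp point.
Start: joints at [85.949, 20.546, 0.682, 0, -70.136, -16.507], TCP at [0.237, 0.632, 0.405] pointing down, gripper open.
Joint ranges: [-176.03, 176.03], [-82.01, 121.73], [-58.28, 71.71], [-173.87, 95.51], [-174.79, -0.11], [-173.66, 173.66]. Speed limits (degrees/s): [136.94, 136.94, 172.46, 180, 180, 180].

## Interface

Orientations are given as [roll, pitch, yaw] about the fixed x, y, z axes, in that order (R = Rz(yaw) Ry(pitch) Rx(roll)).
In Python, from plant import r gives the robot as it stands. The module is installed in compiled form; this text tells all that it offers.
- The arm moves only by the shell command python3 -m pendant 'ROWS' [FORCE]. ROWS is JSON, a list that holds one entry, the list of rows, each a list of 7 numbers: the shift along the tool's x, y, z in m, then the turn, a rotation vector about the tool's x, y, z in degrees, then the gripper command: -1 is shut, 1 is fully open, values between are in proportion. A call has 1 to 5 rows; each row is the pose to reach, as a shift and turn from the pose commanded when the call began, along the tool's axes at that moment; what a row does not reach only later rows make up. A row lasts 1/10 s, in which the tool goes at most 50 mm and 8.59 degrees, less where a joint would pass 70% of its speed; a pose out of reach is approached as far as the arm can. A call with a gripper value outside its range is refused whole. The fingers move at their own pace and stop on an object; FORCE is the grip in N (left out, the last holds). Time passes only in rows, so rows that repeat a pose let the fingers close. It gives the time, the measured TCP pose, the force, the opening and the grip force at its end, in the units of the state.
- r.get_state(): the state, without advancing time (a new reading comes with each control period).
- r.capture(name): name is "scene" or "top" or "wrist"; returns the picture (400x640x3 uint8, red, green, blue); there is no depth.
- r.camera_params(name): a dict with "fx", "fy", "cx", "cy" (pixels), "R" (3x3) and "t" (3): a world point X has camera coordinates R X + t. Camera axes: x right, y down, z forward; pixel columns grow to the right and rows downward; lengths in m; the calibration is good to about 2 mm. A picture is of the moment at which its call begins: read the wrist's pose just before it. camera_params takes no time and is no camera call; for the wrist camera it gives the pose at the moment of the call.
- r.close_job(): hands the job in; it is judged then, once.
The state is a dict: "time_s": time; "joints": joint angles; "qd": joint speeds; "joint_torque": joint torques, N m; "tcp_pos": TCP position; "eef_rot": TCP orientation; "contact_force": force on the tool from outside, world axes, zero at the start; "moment": the same for the moment, N m; "gripper_width": finger opening in m; "gripper_force": force on a finger pad.
Only numpy, scipy, OpenCV 4.12 (cv2) and the standard library are available. Lean on these libraries where they do the work, as an engineer would, in place of code of your own. Each camera call takes 0.05 s, during which the arm holds its last target. There are 200 camera calls.

## Working session

There is one attempt and no reset: what is moved stays moved. The work goes in short steps, Python scripts to look and compute and a shell command to move; the robot and the scene stay as the last step left them, time stands still between calls to the robot, and variables do not carry over. Pictures are saved under pics/ and viewed, at most 10 in all, crops included, and the job is handed in when it is done.

```bash
mkdir -p pics
cat > h.py <<'E'
import numpy as np, cv2
from plant import r
def snap(cam,name):
    im=r.capture(cam); cv2.imwrite(f'pics/{name}.png',im[:,:,::-1]); return im
def ray(p,uv,z):
    R=np.array(p['R']);t=np.array(p['t']);C=-R.T@t
    d=R.T@np.array([(uv[0]-p['cx'])/p['fx'],(uv[1]-p['cy'])/p['fy'],1.]); return C+d*(z-C[2])/d[2]
def proj(p,X):
    c=np.array(p['R'])@np.array(X)+np.array(p['t']); return np.array([p['fx']*c[0]/c[2]+p['cx'],p['fy']*c[1]/c[2]+p['cy']])
E
python3 - <<'E'
from h import *
print(r.get_state())
for c in ('scene','top'):
    snap(c,c+'0'); p=r.camera_params(c); print(c,p, -np.array(p['R']).T@np.array(p['t']))
E
```

```text
{'time_s': 0.0, 'joints': array([ 8.59498184e+01,  2.05907985e+01,  6.33567667e-01, -1.93519890e-02,
       -7.01386043e+01, -1.65057980e+01]), 'qd': array([ 0.04555706, -0.03640699,  0.04552888, -0.06637999, -0.13512872,
        0.02530651]), 'joint_torque': array([-7.25881928e-04, -5.82723427e+01,  2.93059802e+01,  6.99738532e+00,
        6.89040593e-03, -1.66713940e-04]), 'tcp_pos': array([0.23695397, 0.63182253, 0.4037305 ]), 'eef_rot': array([ 1.79902945e+02, -9.78796665e-03, -2.05625613e+01]), 'contact_force': array([ 0.27724122, -0.15955536,  0.01043811]), 'moment': array([ 0.01561985,  0.02973337, -0.04272577]), 'gripper_force': 0.0, 'gripper_width': 0.08739280176496532}
scene {'fx': 421.70296487154997, 'fy': 421.70296487154997, 'cx': 321.0400643926583, 'cy': 202.4275768671552, 'R': array([[ 0.48787068, -0.87291408, -0.00178993],
       [-0.42225825, -0.23420402, -0.87569769],
       [ 0.76398964,  0.42798304, -0.48285645]]), 't': array([-0.19940026,  0.2389733 ,  0.74839724])} [-0.37357774 -0.43839211  0.57027989]
top {'fx': 371.1321506289693, 'fy': 371.1321506289693, 'cx': 316.25632989428794, 'cy': 201.41461545351027, 'R': array([[-1.64099597e-02, -9.99864936e-01,  9.07652802e-04],
       [-9.95346449e-01,  1.62495801e-02, -9.49810398e-02],
       [ 9.49534623e-02, -2.46206403e-03, -9.95478668e-01]]), 't': array([-2.79810711e-04,  3.92411747e-01,  1.10559912e+00])} [ 0.28560058 -0.00393424  1.13787227]
```

View pics/scene0.png

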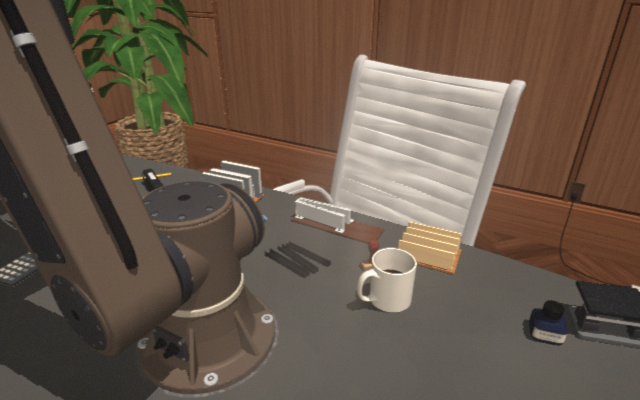

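View pics/top0.png

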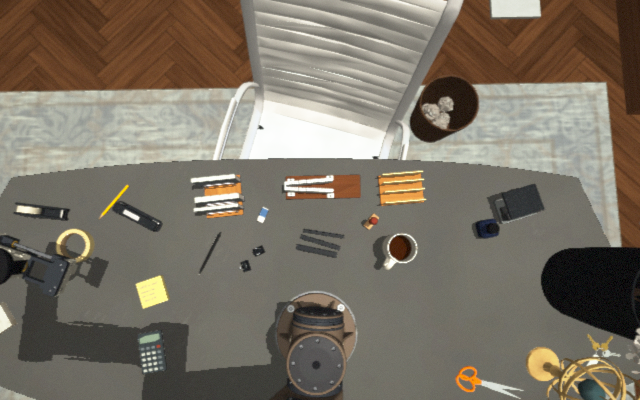

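The top view shows the holder at about (217,196), the gauge at (322,187) with its mouth to the right and narrow end left, and the sorter at (402,188). The lone booklet looks like the top one, at (216,182). I'll enlarge that strip.

Run:
```python
import cv2,numpy as np
im=cv2.imread('pics/top0.png')
a=cv2.resize(im[165:225,182:282],None,fx=8,fy=8,interpolation=cv2.INTER_CUBIC)[:290+190][:300]
a=cv2.resize(im[170:222,185:250],None,fx=6,fy=6,interpolation=cv2.INTER_CUBIC)
c=cv2.resize(im[164:216,372:432],None,fx=6,fy=6,interpolation=cv2.INTER_CUBIC)
b=cv2.resize(im[170:210,276:370],None,fx=7,fy=7,interpolation=cv2.INTER_CUBIC)
o=np.zeros((600,800,3),np.uint8); o[:312,:390]=a; o[:312,400:760]=c; o[315:595,:658]=b
cv2.imwrite('pics/crop1.png',o)
```

```text
(no output)
```

View pics/crop1.png

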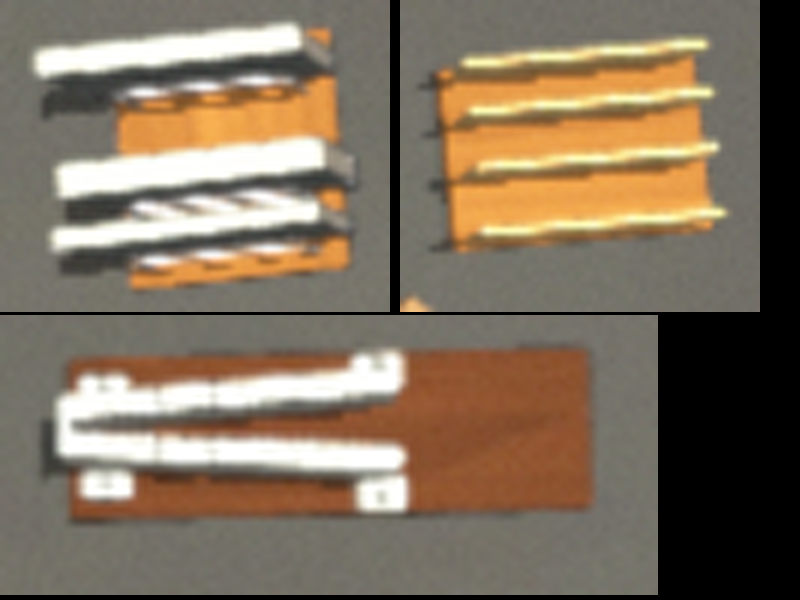

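Run:
```python
from h import *
from scipy.spatial.transform import Rotation as Ro
p=r.camera_params('top')
def fit(loc,uv,z):
    loc=np.array(loc,float); W=np.array([ray(p,q,z)[:2] for q in uv])
    a=loc-loc.mean(0); b=W-W.mean(0)
    th=np.arctan2((a[:,0]*b[:,1]-a[:,1]*b[:,0]).sum(),(a*b).sum()); R=np.array([[np.cos(th),-np.sin(th)],[np.sin(th),np.cos(th)]])
    t=W.mean(0)-R@loc.mean(0); print('  res mm',np.abs((R@loc.T).T+t-W).max()*1e3); return t,np.degrees(th),R
B=lambda x,y:(276+x/7,170+(y-315)/7); A=lambda x,y:(185+x/6,170+y/6); C=lambda x,y:(372+(x-400)/6,164+y/6)
# gauge: image left=+x, image down=+y?  x=+Y,y=-X
t,th,R=fit([(.115,-.036),(-.115,-.036),(-.115,.036),(.115,.036)],[B(68,360),B(590,348),B(592,508),B(68,520)],.008); print('gauge',t,th)
for n,x in(('mouth',-.025),('m1',.051),('m2',.075)): print(n,t+R@[x,0])
t,th,R=fit([(.066,-.047),(-.066,-.047),(-.066,.047),(.066,.047)],[C(437,72),C(693,55),C(712,230),C(455,250)],.008); print('sorter',t,th)
for n,y in(('nar',-.03),('mid',-.004),('wide',.026)): print(n,t+R@[0,y])
t,th,R=fit([(-.056,-.062),(-.056,.062),(.056,.062)],[A(330,28),A(350,265),A(130,290)],.008); print('holder',t,th,t+R@[0,-.042])
L=ray(p,A(36,63),.096);Rr=ray(p,A(301,38),.096); print('booklet',(L+Rr)/2,L,Rr,np.degrees(np.arctan2(*(L-Rr)[[1,0]])))
w=r.camera_params('wrist'); s=r.get_state(); Rt=Ro.from_euler('xyz',s['eef_rot'],degrees=True).as_matrix()
cw=-np.array(w['R']).T@np.array(w['t']); print('cam in tool',Rt.T@(cw-s['tcp_pos']),'\n',Rt.T@np.array(w['R']).T, w['fx'],w['cx'],w['cy'])
```

```text
res mm 1.0188059991212417
gauge [ 0.43757896 -0.02841246] 90.29714684111869
mouth [ 0.43770861 -0.05341212]
m1 [0.43731447 0.02258686]
m2 [0.43719    0.04658654]
  res mm 1.951685754114807
sorter [ 0.42666298 -0.26748285] 93.39703204859632
nar [ 0.45661027 -0.26570521]
mid [ 0.43065595 -0.26724584]
wide [ 0.40070867 -0.26902348]
  res mm 0.8760915660369628
holder [0.41394251 0.27723118] 95.02831537502584 [0.45578087 0.2809124 ]
booklet [0.45526999 0.28494474 0.096     ] [0.45031609 0.34749104 0.096     ] [0.46022388 0.22239843 0.096     ] 94.52858217154879
cam in tool [ 6.75416735e-02 -7.89054897e-05  2.04922688e-02] 
 [[ 6.12196978e-04 -9.67996557e-01 -2.50962728e-01]
 [ 9.99999785e-01  5.34113568e-04  3.79246564e-04]
 [-2.33066771e-04 -2.50962906e-01  9.67996676e-01]] 314.8076262794653 325.0720414368228 196.16865161426898
```

```bash
python3 -m pendant '[[[0.04,0.03,0,0,0,8,1],[0.08,0.06,0,0,0,16,1],[0.12,0.09,0,0,0,24,1],[0.16,0.12,0,0,0,32,1],[0.18,0.135,0,0,0,40,1]]]' 30
cat >> h.py <<'E'
from scipy.spatial.transform import Rotation as Ro
def go(x,y,z,yaw):  # print shift/turn in present tool axes to reach a tool-down pose
    s=r.get_state(); R=Ro.from_euler('xyz',s['eef_rot'],degrees=True); G=Ro.from_euler('xyz',[180,0,yaw],degrees=True)
    print('shift',R.inv().apply(np.array([x,y,z])-s['tcp_pos']).round(4),'turn',np.degrees((R.inv()*G).as_rotvec()).round(2))
E
python3 -c "
from h import *
go(.455,.285,.36,-85.5)"
```

```text
time_s: 0.6
tcp_pos: [0.3593, 0.4392, 0.4046]
eef_rot: [180.0, -0.0, -61.0]
contact_force: [0.4, 0.8, 0.3]
gripper_width: 0.0878
gripper_force: 0.0
shift [ 0.1812 -0.0089  0.0447] turn [ 0.03 -0.03 24.52]
```

```bash
python3 -m pendant '[[[0.045,-0.002,0.011,0,0,8,0.2],[0.09,-0.005,0.022,0,0,16,0.2],[0.135,-0.007,0.035,0,0,24.5,0.2],[0.181,-0.009,0.045,0,0,24.5,0.2],[0.181,-0.009,0.045,0,0,24.5,0.2]]]' 30
python3 - <<'E'
from h import *
print(r.get_state()['tcp_pos'],r.get_state()['eef_rot'])
p=r.camera_params('wrist'); snap('wrist','w1'); 
for X in [(.45032,.34749,.096),(.46022,.2224,.096),(.455,.285,.096)]: print(proj(p,X))
np.savez('w1',**{k:np.array(v) for k,v in p.items()})
E
```

```text
time_s: 1.1
tcp_pos: [0.4561, 0.2849, 0.3578]
eef_rot: [179.8, -0.2, -85.3]
contact_force: [0.4, 0.4, 0.8]
gripper_width: 0.0555
gripper_force: 0.0
[0.45613156 0.2848554  0.35783852] [ 1.79835650e+02 -1.52802533e-01 -8.53318637e+01]
[325.23611775 274.45398935]
[325.79374944 122.08451341]
[325.82976935 203.09314286]
```

View pics/w1.png

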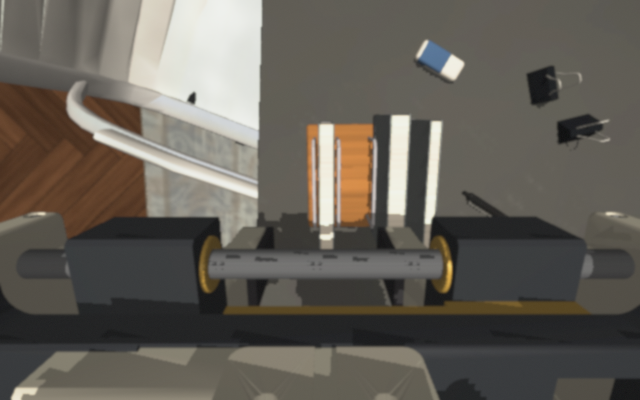

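The wrist view shows the lone booklet's top at columns 319–333, from row 124 down. That matches the estimate, with the waiting pair to the right at columns 385–440. I'll descend and grip.

```bash
python3 -m pendant '[[[0,0,0.02,0,0,0,-0.2],[0,0,0.05,0,0,0,-0.2],[0,0,0.08,0,0,0,-0.2],[0,0,0.1,0,0,0,-0.2],[0,0,0.113,0,0,0,-0.2]]]' 30
python3 -m pendant '[[[0,0,0.001,0,0,0,-0.2],[0,0,0.001,0,0,0,-1],[0,0,0.001,0,0,0,-1],[0,0,0.001,0,0,0,-1],[0,0,0.001,0,0,0,-1]]]' 40
python3 -m pendant '[[[0,0,0,0,0,0,-1],[0,0,0,0,0,0,-1],[0,0,0,0,0,0,-1]]]' 40
```

```text
time_s: 1.65
tcp_pos: [0.4543, 0.2897, 0.245]
eef_rot: [179.9, -0.1, -85.0]
contact_force: [0.4, 0.1, 0.8]
gripper_width: 0.0352
gripper_force: 0.0
time_s: 2.15
tcp_pos: [0.4551, 0.2895, 0.2465]
eef_rot: [-179.9, 0.1, -85.1]
contact_force: [-1.3, 0.4, 3.2]
gripper_width: 0.0121
gripper_force: 40.0
time_s: 2.45
tcp_pos: [0.4552, 0.2895, 0.2465]
eef_rot: [-179.9, 0.1, -85.0]
contact_force: [-2.1, 0.3, 5.6]
gripper_width: 0.012
gripper_force: 40.0
```

```bash
python3 -m pendant '[[[0,0,-0.01,0,0,0,-1],[0,0,-0.025,0,0,0,-1],[0,0,-0.045,0,0,0,-1],[0,0,-0.065,0,0,0,-1],[0,0,-0.08,0,0,0,-1]]]'
python3 -m pendant '[[[0,0,0,0,0,0,-1],[0,0,0,0,0,0,-1]]]'
python3 -c "
from h import *
go(.4377,-.125,.33,-89.7)"
```

```text
time_s: 2.95
tcp_pos: [0.455, 0.289, 0.3273]
eef_rot: [-180.0, 0.0, -85.1]
contact_force: [-0.0, -0.5, -1.1]
gripper_width: 0.0118
gripper_force: 40.0
time_s: 3.15
tcp_pos: [0.4548, 0.2889, 0.3257]
eef_rot: [-180.0, 0.0, -85.1]
contact_force: [-0.5, -0.4, -2.0]
gripper_width: 0.012
gripper_force: 40.0
shift [ 0.4109  0.0525 -0.0045] turn [-0.    0.03  4.62]
```

```bash
python3 -m pendant '[[[0.03,0.004,-0.001,0,0,1,-1],[0.07,0.009,-0.002,0,0,2,-1],[0.11,0.014,-0.003,0,0,3,-1],[0.15,0.019,-0.004,0,0,4,-1],[0.19,0.024,-0.0045,0,0,4.6,-1]]]'
python3 -m pendant '[[[0.04,0.001,0,0,0,0,-1],[0.08,0.003,0,0,0,0,-1],[0.12,0.005,0,0,0,0,-1],[0.15,0.008,0,0,0,0,-1],[0.17,0.01,0,0,0,0,-1]]]'
python3 -m pendant '[[[0,0,0,0,0,0,-1],[0,0,0,0,0,0,-1]]]'
python3 - <<'E'
from h import *
go(.4377,-.125,.33,-89.7)
print(r.get_state()['tcp_pos'],r.get_state()['eef_rot'])
a=snap('top','top1')[:,:,::-1]; p=r.camera_params('top')
b=snap('wrist','w2')[:,:,::-1]; pw=r.camera_params('wrist')
s=r.get_state()['tcp_pos']
o=np.zeros((600,800,3),np.uint8)
o[:300,:800]=cv2.resize(a[150:225,260:460],None,fx=4,fy=4,interpolation=cv2.INTER_CUBIC)
o[300:,:640]=b[:300]
cv2.imwrite('pics/c2.png',o)
E
```

```text
time_s: 3.65
tcp_pos: [0.4467, 0.0961, 0.3292]
eef_rot: [179.9, -0.1, -89.7]
contact_force: [1.1, 0.8, -0.4]
gripper_width: 0.012
gripper_force: 40.0
time_s: 4.15
tcp_pos: [0.4374, -0.0742, 0.3291]
eef_rot: [179.9, -0.0, -89.8]
contact_force: [0.1, -0.7, -1.2]
gripper_width: 0.0116
gripper_force: 40.0
time_s: 4.35
tcp_pos: [0.4381, -0.0726, 0.3294]
eef_rot: [179.9, -0.0, -89.8]
contact_force: [0.3, 0.1, -2.1]
gripper_width: 0.012
gripper_force: 40.0
shift [ 0.0524  0.0006 -0.0006] turn [ 0.09 -0.01 -0.05]
[ 0.43809082 -0.07262888  0.32938662] [ 1.79913676e+02 -1.04873165e-02 -8.97524428e+01]
```

View pics/c2.png

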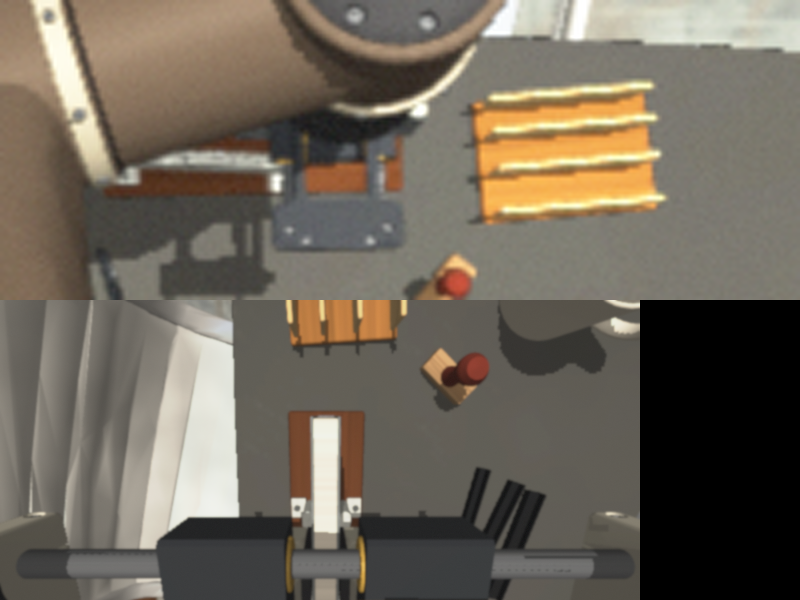

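Run:
```python
from h import *
p=r.camera_params('wrist')
for uv in [(289,111),(363,111),(289,203),(364,203)]: print('base',ray(p,uv,.008))
for uv in [(312,117),(340,117),(313,220),(339,220)]: print('bk',ray(p,uv,.179))
print(r.get_state()['tcp_pos'])
```

```text
base [ 0.47218767 -0.14217709  0.008     ]
base [ 0.40383628 -0.14264258  0.008     ]
base [ 0.47412196 -0.0538949   0.008     ]
base [ 0.39957569 -0.05438292  0.008     ]
bk [ 0.44424164 -0.13818143  0.179     ]
bk [ 0.43300926 -0.13825774  0.179     ]
bk [ 0.44396285 -0.0946486   0.179     ]
bk [ 0.43263162 -0.09472218  0.179     ]
[ 0.43840846 -0.07185913  0.32970745]
```

```bash
python3 -m pendant '[[[0.025,0,0,0,0,0,-1],[0.05,0.001,0,0,0,0,-1],[0.052,0.001,0.02,0,0,0,-1],[0.052,0.001,0.04,0,0,0,-1],[0.052,0.001,0.06,0,0,0,-1]]]'
python3 -m pendant '[[[0,0,0.01,0,0,0,-1],[0,0,0.016,0,0,0,-1],[0,0,0.019,0,0,0,-1],[0,0,0.02,0,0,0,-1],[0,0,0.02,0,0,0,-1]]]'
python3 -m pendant '[[[0,0,0,0,0,0,-1],[0,0,0,0,0,0,-1]]]'
```

```text
time_s: 4.95
tcp_pos: [0.4379, -0.1236, 0.2695]
eef_rot: [-180.0, 0.0, -89.6]
contact_force: [-0.3, 0.3, -1.3]
gripper_width: 0.0121
gripper_force: 40.0
time_s: 5.45
tcp_pos: [0.438, -0.1241, 0.2507]
eef_rot: [-179.9, 0.0, -89.6]
contact_force: [-0.1, -0.1, -0.8]
gripper_width: 0.0118
gripper_force: 40.0
time_s: 5.65
tcp_pos: [0.4379, -0.1242, 0.2506]
eef_rot: [-179.9, 0.0, -89.7]
contact_force: [-0.9, -0.5, -1.0]
gripper_width: 0.012
gripper_force: 40.0
```

```bash
python3 -m pendant '[[[0,0,0.001,0,0,0,-1],[0,0,0.002,0,0,0,-1],[0,0,0.003,0,0,0,-1],[0,0,0.0035,0,0,0,-1],[0,0,0.0035,0,0,0,-1]]]'
python3 -m pendant '[[[0,0,0.0005,0,0,0,-1],[0,0,0.0005,0,0,0,-1]]]'
```

```text
time_s: 6.15
tcp_pos: [0.4378, -0.1243, 0.2466]
eef_rot: [180.0, -0.0, -89.7]
contact_force: [-0.6, 0.7, -1.5]
gripper_width: 0.012
gripper_force: 40.0
time_s: 6.35
tcp_pos: [0.4378, -0.1243, 0.2465]
eef_rot: [-180.0, -0.0, -89.6]
contact_force: [-1.8, -0.6, 4.2]
gripper_width: 0.0122
gripper_force: 40.0
```

```bash
python3 -m pendant '[[[-0.01,0,-0.0005,0,0,0,-1],[-0.022,0,-0.0005,0,0,0,-1],[-0.034,0,-0.0005,0,0,0,-1],[-0.045,0,-0.0005,0,0,0,-1],[-0.05,0,-0.0005,0,0,0,-1]]]'
python3 -m pendant '[[[-0.005,0,0,0,0,0,-1],[-0.01,0,0,0,0,0,-1],[-0.014,0,0,0,0,0,-1],[-0.017,0,0,0,0,0,-1],[-0.02,0,0,0,0,0,-1]]]'
```

```text
time_s: 6.85
tcp_pos: [0.4375, -0.0729, 0.2467]
eef_rot: [-180.0, 0.0, -89.6]
contact_force: [-0.8, -0.9, -0.0]
gripper_width: 0.012
gripper_force: 40.0
time_s: 7.35
tcp_pos: [0.4373, -0.0541, 0.2466]
eef_rot: [180.0, -0.0, -89.7]
contact_force: [0.3, 0.3, -0.3]
gripper_width: 0.012
gripper_force: 40.0
```

```bash
python3 -m pendant '[[[-0.002,0,0,0,0,0,-1],[-0.004,0,0,0,0,0,-1],[-0.006,0,0,0,0,0,-1],[-0.008,0,0,0,0,0,-1],[-0.01,0,0,0,0,0,-1]]]'
python3 -m pendant '[[[-0.001,0,0,0,0,0,-1],[-0.002,0,0,0,0,0,-1],[-0.003,0,0,0,0,0,-1],[-0.004,0,0,0,0,0,-1],[-0.005,0,0,0,0,0,-1]]]'
```

```text
time_s: 7.85
tcp_pos: [0.4373, -0.0441, 0.2467]
eef_rot: [-180.0, 0.0, -89.7]
contact_force: [-0.0, -0.4, -1.2]
gripper_width: 0.0121
gripper_force: 40.0
time_s: 8.35
tcp_pos: [0.4373, -0.0392, 0.2467]
eef_rot: [-180.0, 0.0, -89.7]
contact_force: [0.3, -0.9, -0.5]
gripper_width: 0.0119
gripper_force: 40.0
```

```bash
python3 -m pendant '[[[-0.001,0,0,0,0,0,-1],[-0.002,0,0,0,0,0,-1],[-0.003,0,0,0,0,0,-1],[-0.004,0,0,0,0,0,-1],[-0.005,0,0,0,0,0,-1]]]'
```

```text
time_s: 8.85
tcp_pos: [0.4372, -0.0342, 0.2467]
eef_rot: [-180.0, 0.0, -89.7]
contact_force: [0.3, 0.6, -1.3]
gripper_width: 0.0119
gripper_force: 40.0
```

```bash
python3 -m pendant '[[[-0.001,0,0,0,0,0,-1],[-0.002,0,0,0,0,0,-1],[-0.003,0,0,0,0,0,-1]]]'
```

```text
time_s: 9.15
tcp_pos: [0.4372, -0.0312, 0.2467]
eef_rot: [180.0, 0.0, -89.7]
contact_force: [-0.1, 0.4, -1.3]
gripper_width: 0.0123
gripper_force: 40.0
```

```bash
python3 -m pendant '[[[-0.001,0,0,0,0,0,-1],[-0.002,0,0,0,0,0,-1],[-0.003,0,0,0,0,0,-1]]]'
```

```text
time_s: 9.45
tcp_pos: [0.4372, -0.0282, 0.2467]
eef_rot: [-180.0, -0.0, -89.7]
contact_force: [-0.7, -0.9, -0.8]
gripper_width: 0.0116
gripper_force: 40.0
```

```bash
python3 -m pendant '[[[-0.001,0,0,0,0,0,-1],[-0.002,0,0,0,0,0,-1]]]'
```

```text
time_s: 9.65
tcp_pos: [0.4372, -0.0262, 0.2467]
eef_rot: [-180.0, 0.0, -89.7]
contact_force: [-0.8, -0.7, -0.4]
gripper_width: 0.012
gripper_force: 40.0
```

```bash
python3 -m pendant '[[[-0.001,0,0,0,0,0,-1],[-0.002,0,0,0,0,0,-1]]]'
```

```text
time_s: 9.85
tcp_pos: [0.4372, -0.0242, 0.2467]
eef_rot: [180.0, -0.0, -89.7]
contact_force: [0.6, -1.6, -1.2]
gripper_width: 0.0118
gripper_force: 40.0
```

```bash
python3 -m pendant '[[[-0.001,0,0,0,0,0,-1],[-0.001,0,0,0,0,0,-1]]]'
```

```text
time_s: 10.05
tcp_pos: [0.4372, -0.0234, 0.2467]
eef_rot: [180.0, -0.0, -89.6]
contact_force: [1.3, -2.9, -0.9]
gripper_width: 0.012
gripper_force: 40.0
```

```bash
python3 -m pendant '[[[-0.001,0,0,0,0,0,-1],[-0.001,0,0,0,0,0,-1]]]'
```

```text
time_s: 10.25
tcp_pos: [0.4371, -0.0227, 0.2468]
eef_rot: [180.0, -0.1, -89.6]
contact_force: [1.2, -6.9, -0.4]
gripper_width: 0.012
gripper_force: 40.0
```

```bash
python3 -m pendant '[[[-0.0005,0,0,0,0,0,-1],[-0.001,0,0,0,0,0,-1],[-0.001,0,0,0,0,0,-1]]]'
```

```text
time_s: 10.55
tcp_pos: [0.4371, -0.0221, 0.2469]
eef_rot: [180.0, -0.1, -89.6]
contact_force: [2.7, -10.7, 0.9]
gripper_width: 0.0118
gripper_force: 40.0
```

```bash
python3 -m pendant '[[[-0.0003,0,0,0,0,0,-1],[-0.0003,0,0,0,0,0,-1],[-0.0003,0,0,0,0,0,-1],[-0.0003,0,0,0,0,0,-1],[-0.0003,0,0,0,0,0,-1]]]'
python3 -m pendant '[[[0,0,0,0,0,0,-1],[0,0,0,0,0,0,-1],[0,0,0,0,0,0,-1],[0,0,0,0,0,0,-1],[0,0,0,0,0,0,-1]]]'
python3 - <<'E'
from h import *
p=r.camera_params('scene'); t=r.get_state()['tcp_pos']; R=np.array([[np.cos(np.radians(90.3)),-np.sin(np.radians(90.3))],[np.sin(np.radians(90.3)),np.cos(np.radians(90.3))]])
P=lambda x,y,z:proj(p,[*(np.array([.4376,-.028])+R@[x,y]),z])
f=12;u0,v0=P(.05,0,.06)-[33,25]; u0,v0=int(u0),int(v0)
im=snap('scene','scene1')[:,:,::-1]; w=snap('wrist','w3')[:,:,::-1]
c=cv2.resize(im[v0:v0+50,u0:u0+66],None,fx=f,fy=f,interpolation=cv2.INTER_CUBIC); cv2.imwrite('pics/c3.png',c)
for n,q in dict(m1near=(.051,.0115,.048),m2near=(.075,.0105,.048),lead63_top=(.0635,.006,.096),lead63_rail=(.0635,.006,.048)).items(): print(n,(P(*q)-[u0,v0])*f)
print(t, 'lead est gauge x', t[1]+.0587+.028)
E
```

```text
time_s: 11.05
tcp_pos: [0.4371, -0.022, 0.2469]
eef_rot: [180.0, -0.1, -89.6]
contact_force: [2.3, -12.1, 2.6]
gripper_width: 0.012
gripper_force: 40.0
time_s: 11.55
tcp_pos: [0.4371, -0.022, 0.2469]
eef_rot: [180.0, -0.1, -89.6]
contact_force: [2.6, -12.2, 1.9]
gripper_width: 0.0123
gripper_force: 40.0
m1near [376.3651689  373.23367844]
m2near [279.97403225 344.36054222]
lead63_top [335.16195547 145.46949071]
lead63_rail [337.67656902 348.00214277]
[ 0.43708994 -0.02198114  0.24693159] lead est gauge x 0.06471885871465266
```

View pics/c3.png

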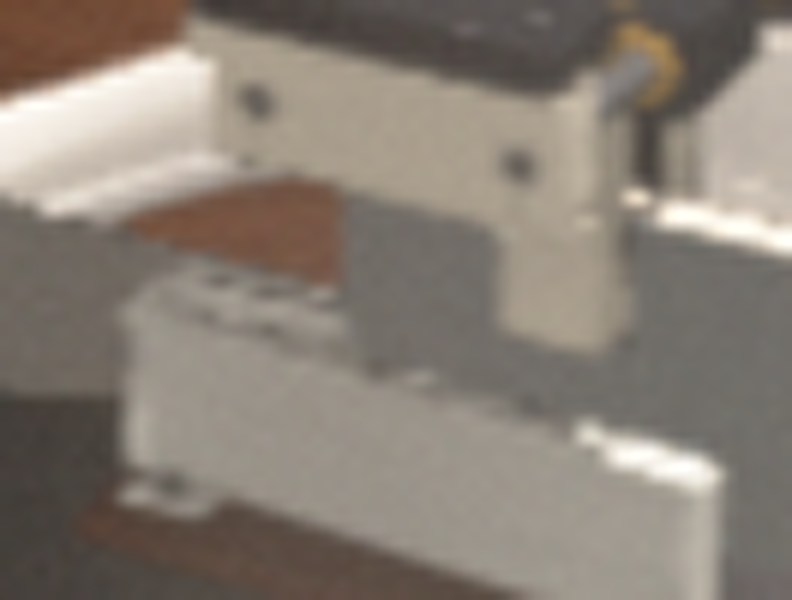

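The scene crop shows the leading edge at column 347, between the first mark (376,370) and the second (about 275,345). With the 12 mm grip width, that means the middle compartment. I'll draw it out.

```bash
python3 -m pendant '[[[0.003,0,0,0,0,0,-1],[0.008,0,-0.0005,0,0,0,-1],[0.018,0,-0.001,0,0,0,-1],[0.033,0,-0.001,0,0,0,-1],[0.05,0,-0.001,0,0,0,-1]]]'
python3 -m pendant '[[[0.02,0,0,0,0,0,-1],[0.04,0,0,0,0,0,-1],[0.055,0,0,0,0,0,-1],[0.06,0,-0.01,0,0,0,-1],[0.06,0,-0.04,0,0,0,-1]]]'
python3 -m pendant '[[[0,0,-0.03,0,0,0,-1],[0.01,0,-0.045,0,0,0,-1],[0.04,0.002,-0.045,0,0,-1,-1],[0.08,0.004,-0.045,0,0,-2,-1],[0.11,0.006,-0.045,0,0,-3,-1]]]'
python3 -m pendant '[[[0,0,0,0,0,0,-1],[0,0,0,0,0,0,-1]]]'
python3 - <<'E'
from h import *
go(.4307,-.263,.33,-86.6)
np.save('s.npy',r.get_state()['tcp_pos']); print(r.get_state()['tcp_pos'])
b=snap('wrist','w4')
E
```

```text
time_s: 12.15
tcp_pos: [0.4375, -0.0716, 0.2478]
eef_rot: [-180.0, 0.0, -89.6]
contact_force: [0.1, -0.4, -1.6]
gripper_width: 0.0119
gripper_force: 40.0
time_s: 12.65
tcp_pos: [0.4366, -0.1319, 0.2864]
eef_rot: [179.7, -0.0, -89.8]
contact_force: [0.5, 0.3, -2.0]
gripper_width: 0.0123
gripper_force: 40.0
time_s: 13.15
tcp_pos: [0.4323, -0.2423, 0.3338]
eef_rot: [-179.9, -0.0, -86.6]
contact_force: [1.7, 0.5, -1.4]
gripper_width: 0.0119
gripper_force: 40.0
time_s: 13.35
tcp_pos: [0.4321, -0.2415, 0.333]
eef_rot: [-180.0, 0.0, -86.8]
contact_force: [0.6, 0.2, 0.0]
gripper_width: 0.0116
gripper_force: 40.0
shift [0.0214 0.0026 0.003 ] turn [-0.    0.01 -0.17]
[ 0.43210914 -0.24145899  0.3329825 ]
```

View pics/w4.png

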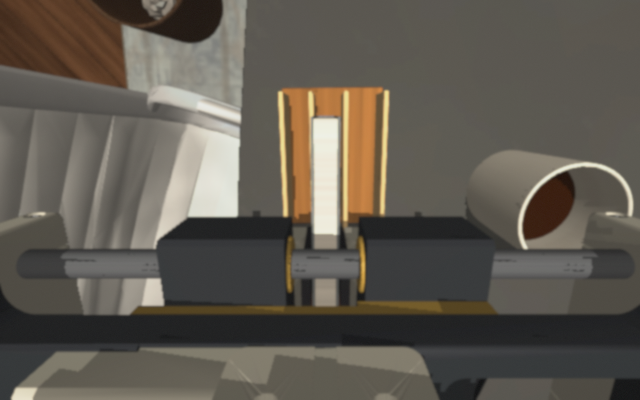

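Run:
```python
from h import *
p=r.camera_params('wrist')
u=[281,311,346,386]; yl=np.array([-.042,-.018,.010,.042])
W=np.array([ray(p,(a,92),.052) for a in u]); print(W.round(4))
# line fit: world x of y=-4mm at that end
k=np.polyfit(yl,W[:,0],1); print('scale',k, 'mid end x',np.polyval(k,-.004),'res',(np.polyval(k,yl)-W[:,0]).round(4))
W2=np.array([ray(p,(a,205),.052) for a in (285,347.5,384)]);print(W2.round(4))
for a in [(312,117),(339,117),(312,220),(340,220)]: print('bk',ray(p,a,.1825).round(4))
print('mug',ray(p,(470,190),.1),ray(p,(520,215),.1))
```

```text
[[ 0.472  -0.3232  0.052 ]
 [ 0.4485 -0.3246  0.052 ]
 [ 0.4209 -0.3262  0.052 ]
 [ 0.3895 -0.328   0.052 ]]
scale [-0.98229179  0.43077002] mid end x 0.4346991854390747 res [-0.  0.  0. -0.]
[[ 0.4665 -0.2308  0.052 ]
 [ 0.4128 -0.234   0.052 ]
 [ 0.3814 -0.2358  0.052 ]]
bk [ 0.4416 -0.3068  0.1825]
bk [ 0.4308 -0.3075  0.1825]
bk [ 0.4395 -0.2634  0.1825]
bk [ 0.4273 -0.2641  0.1825]
mug [ 0.33310299 -0.26334654  0.1       ] [ 0.29460487 -0.24735612  0.1       ]
```

```bash
python3 -m pendant '[[[0.01,0.0015,0,0,0,-0.5,-1],[0.021,0.0025,0.01,0,0,-0.6,-1],[0.021,0.0025,0.025,0,0,-0.6,-1],[0.021,0.0025,0.03,0,0,-0.6,-1],[0.021,0.0025,0.03,0,0,-0.6,-1]]]'
python3 - <<'E'
from h import *
go(.4307,-.2625,.2475,-86.2)
p=r.camera_params('wrist'); b=snap('wrist','w5')[:,:,::-1]
for x in (281,):
  pass
cv2.imwrite('pics/c5.png',cv2.resize(b[60:260,240:420],None,fx=3,fy=3,interpolation=cv2.INTER_CUBIC))
E
```

```text
time_s: 13.9
tcp_pos: [0.4309, -0.2617, 0.3017]
eef_rot: [179.9, 0.0, -86.0]
contact_force: [0.2, 0.5, -1.7]
gripper_width: 0.0117
gripper_force: 40.0
shift [0.0008 0.0002 0.0542] turn [0.12 0.03 0.16]
```

View pics/c5.png

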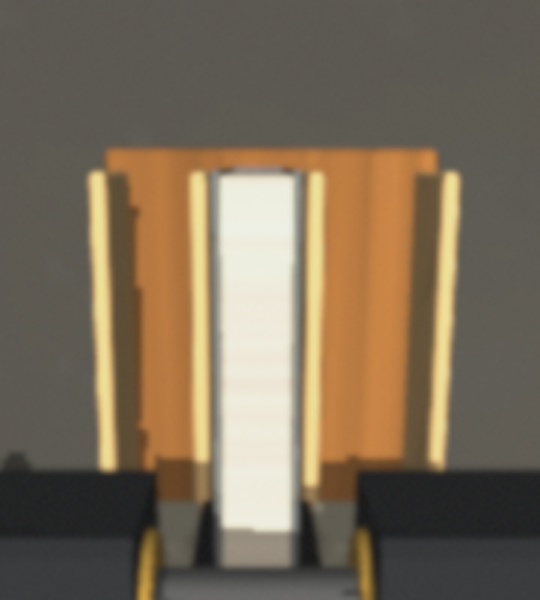

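The crop shows the booklet (columns 212–302) centred and parallel between the middle compartment's walls at 198 and 316. I'll lower it.

```bash
python3 -m pendant '[[[0,0,0.012,0,0,0,-1],[0,0,0.027,0,0,0,-1],[0,0,0.041,0,0,0,-1],[0,0,0.05,0,0,0,-1],[0,0,0.053,0,0,0,-1]]]'
python3 -m pendant '[[[0,0,0.0005,0,0,0,-1],[0,0,0.001,0,0,0,-1],[0,0,0.001,0,0,0,-1]]]'
```

```text
time_s: 14.45
tcp_pos: [0.4309, -0.2619, 0.2486]
eef_rot: [179.9, 0.0, -86.1]
contact_force: [-0.3, 0.3, -1.5]
gripper_width: 0.0121
gripper_force: 40.0
time_s: 14.75
tcp_pos: [0.4314, -0.2621, 0.2492]
eef_rot: [-179.9, -0.0, -86.1]
contact_force: [-0.6, -0.2, -0.4]
gripper_width: 0.0118
gripper_force: 40.0
```

```bash
python3 -m pendant '[[[0,0,0.001,0,0,0,-1],[0,0,0.0015,0,0,0,-1],[0,0,0.0015,0,0,0,-1]]]'
```

```text
time_s: 15.05
tcp_pos: [0.4312, -0.2621, 0.2473]
eef_rot: [-180.0, -0.0, -86.1]
contact_force: [-0.5, -0.7, -0.1]
gripper_width: 0.0121
gripper_force: 40.0
```

```bash
python3 -m pendant '[[[0,0,0.0005,0,0,0,-1],[0,0,0.001,0,0,0,-1],[0,0,0.001,0,0,0,-1]]]'
```

```text
time_s: 15.35
tcp_pos: [0.4313, -0.2621, 0.2465]
eef_rot: [-180.0, -0.0, -86.0]
contact_force: [-1.1, -0.7, 3.4]
gripper_width: 0.0119
gripper_force: 40.0
```

```bash
python3 -m pendant '[[[0,0,0,0,0,0,-0.6],[0,0,0,0,0,0,-0.4],[0,0,0,0,0,0,-0.2],[0,0,0,0,0,0,-0.1],[0,0,0,0,0,0,-0.1]]]'
python3 -m pendant '[[[0,0,-0.01,0,0,0,-0.1],[0,0,-0.03,0,0,0,-0.1],[0,0,-0.06,0,0,0,-0.1],[0,0,-0.1,0,0,0,-0.1],[0,0,-0.13,0,0,0,-0.1]]]'
python3 -m pendant '[[[-0.05,0,0,0,0,0,-0.1],[-0.1,0,0,0,0,0,-0.1],[-0.1,0,0,0,0,0,-0.1]]]'
python3 - <<'E'
from h import *
a=snap('top','top2')[:,:,::-1]; b=snap('wrist','w6')[:,:,::-1]
o=np.zeros((600,800,3),np.uint8); o[:260,:780]=cv2.resize(a[160:225,180:440],None,fx=3,fy=3,interpolation=cv2.INTER_CUBIC)
o[265:565,:640]=b[:300]; cv2.imwrite('pics/c6.png',o)
E
```

```text
time_s: 15.85
tcp_pos: [0.4312, -0.2621, 0.2461]
eef_rot: [180.0, 0.0, -86.1]
contact_force: [1.0, -0.1, -0.5]
gripper_width: 0.0386
gripper_force: 0.0
time_s: 16.35
tcp_pos: [0.4312, -0.2622, 0.3793]
eef_rot: [-179.9, -0.1, -86.0]
contact_force: [0.4, -0.6, -0.2]
gripper_width: 0.0393
gripper_force: 0.0
time_s: 16.65
tcp_pos: [0.4237, -0.1586, 0.3776]
eef_rot: [-179.8, 0.0, -85.8]
contact_force: [-0.1, -0.1, -0.1]
gripper_width: 0.0395
gripper_force: 0.0Traceback (most recent call last):
  File "<stdin>", line 3, in <module>
ValueError: could not broadcast input array from shape (195,780,3) into shape (260,780,3)
```

Run:
```python
import cv2,numpy as np
a=cv2.imread('pics/top2.png');b=cv2.imread('pics/w6.png')
o=np.zeros((600,800,3),np.uint8); o[:195,:780]=cv2.resize(a[160:225,180:440],None,fx=3,fy=3,interpolation=cv2.INTER_CUBIC)
o[200:600,:640]=b; cv2.imwrite('pics/c6.png',o)
```

```text
(no output)
```

View pics/c6.png

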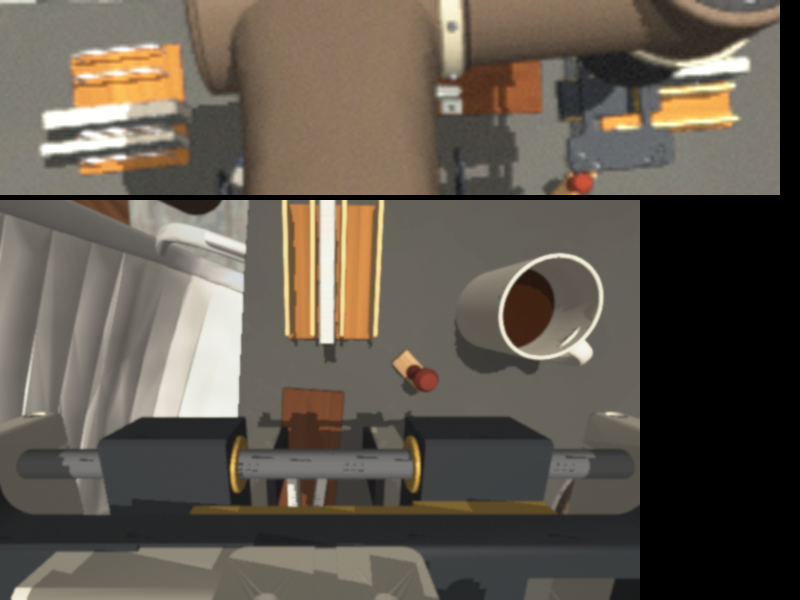

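The booklet stands upright in the middle compartment (wrist view, columns 320–335). The other booklets and the stamp haven't moved, and the robot is clear of everything.

```bash
python3 -c "
from plant import r
print(r.close_job())"
```

```text
the job is handed in; nothing more can be done
None
```

The booklet wedged between the two long marks at about 12 N (about 12 mm thick), so I stood it in the sorter's middle compartment and handed the job in at about 17 s; the hand-in returned no verdict.

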